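# Gauge the thick glass rod in the bench caliper and lock the size

### The job

Take the size of the thicker of the two glass rods lying on the table in front of the bench caliper. Lay it square across the two brass rests so that it lies between the open jaws with its middle at the jaws, and let go; then push the caliper's sprung thumb piece gently until the sliding jaw has carried the rod against the fixed jaw and bears on it, without ramming the thumb piece hard against its stop. With the jaws still touching the rod on both sides, fold the lock lever fully down to keep the size, and leave rod and caliper so; do not disturb the thin rod or the bead tin.

Things in the scene. Friction and masses are not known exactly. Their poses are not given: they have to be found in the camera images.
- caliper: Steel caliper clamped on edge, jaws up, in a fixed wooden stand (64 x 172 mm, wood up to z 20 mm). Origin: middle of its underside. y runs along the beam from the fixed jaw (-y end) to the free end, -x is the black read-out's side, z up. In mm: fixed jaw's measuring face at y -45, looking to +y; jaws 6 thick (x -3 to 3), up to z 80; beam's upper edge z 44, nothing higher behind the slider.
- rest_mid (a point): Midway between the two brass-topped rests, level with their flat tops (caliper x 0, y -22, z 50 mm), axes as the caliper's. The rests reach from 14.5 to 25.5 mm either side in x, 25 mm either way in y. The rod lies along x on both, middle at x 0. Beyond 30 mm in x only the low base is below: fingers holding the rod 45 to 60 mm from its middle have room, most on the +x side, away from the lock.
- jaw: Sliding jaw with its slider, 66 mm long towards +y, top at caliper z 48 mm. Origin on its measuring face (looks to the caliper's -y), at caliper x 0, z 50 mm; axes as the caliper's. Slides along caliper y only: y 0 fully open (45 mm gap), y -35 mm when shut on a 10 mm rod; starts 30 to 45 mm open. Stays where left (1.5 N drag).
- thumb_back (a point): Centre of the back face (looks to caliper +y) of the sprung thumb piece: a ribbed dark steel block on the slider's tail, 18 mm wide in x, 9 thick in y, caliper z 49 to 70 mm. This point: z 61 mm and, at rest, 63 mm in +y from the jaw's measuring face. Pushed along caliper -y it closes the jaw. Axes as the caliper's.
- thumb (a joint): How far the thumb piece is pushed in against its spring, m: 0 at rest, 0.006 at its stop. Spring 0.8 N/mm, preload 0.8 N. It sinks in about 0.001 while the jaw moves; once the rod is nipped it sinks further: at 0.003 to 0.005 the jaw bears on the rod with 2 to 3 N, which is right. Beyond the stop the push goes straight into the glass. Let go, it springs back and the jaw stays.
- lock_tip (a point): Outer end of the lock lever: flat dark steel, 29 mm long, 11 mm wide at the end. Its pivot is parallel to caliper y, at caliper x 0, z 52.5 mm, 32 mm in +y from the jaw's measuring face. Raised it points 37 degrees up towards caliper -x; it folds down to that side until level. From its mid-plane 19 mm are clear to the jaw blade and 21 mm to the thumb piece. Axes: the lever's.
- lock (a joint): Angle of the lock lever, rad: 0 raised (free), 0.65 fully down, level (its cam then bears on the beam and holds the slider). It starts at 0 to 0.1. Some 8 to 10 N straight down near its end folds it; it stops dead when level and stays where left.
- thick_rod: The rod to be measured: round glass rod 10 mm thick, 150 mm long, about 30 g, lying on the table. Origin: middle of its underside; y along the rod, z up. Either end may go either way. The stand and the other rod lie as near as 35 mm to its side, so reach down with the fingers opened to some 35 mm, not wide.
- thin_rod: The other glass rod, 7 mm thick, 160 mm long; not to be disturbed. Origin: middle of its underside; y along the rod.
- tin: Flat closed bead tin, 76 x 107 x 28 mm, to the right of the caliper; not to be disturbed. Origin: middle of its underside.

How it is judged:
By the outcome, as a careful person would: the job done as asked, in the order asked, and still so for the second after the job is handed in, with the robot touching nothing.
It also fails if it takes over 61 s, if anything falls off the work surface, if the arm or the gripper's body presses on something with over 40 N, if the wrist force passes 120 N, or if a joint passes its speed limit or range.

### The arm

A 6-joint arm with a two-finger parallel gripper is mounted at the origin on the work surface; the furniture and walls round the work are solid. World frame = base frame: x ahead of the robot, y to its left, z up, the work surface at z = 0. Lengths are in m, angles in rad, forces in N, time in s.
With the tool pointing down it reaches from about 0.25 to 0.775 m from the base axis. Payload 8.9 kg.
Tool frame: the origin (TCP) lies midway between the tips of the shut fingers; the grasp point (between the pads) lies 19 mm behind it (arm.grip_point_offset is the distance from the TCP to the grasp point, in m); z points along the fingers, y is the line along which they close (so a half turn about z gives the same grasp; the last joint's range is limited). The gripper opens to 85 mm and grips with 20 to 120 N. Pads are 22 mm wide; open, the fingers measure 114 mm over their backs; the gripper's body (76 mm by 85 mm) begins 54 mm behind the grasp point. The pads swing forward as they close: fully open they stand 13 mm farther back than shut.
Start: joints at [1.103, 0.291, -0.153, 1.127, 0, 1.431], TCP at [0.17, 0.497, 0.192] pointing down, gripper open.
Joint ranges: [-2.52, 2.52], [-0.91, 1.74], [-1.3, 1.37], [-1.96, 2.02], [-1.52, 1.47], [-3.14, 3.14]. Speed limits (rad/s): [2.22, 2.22, 2.79, 3.14, 3.14, 3.14].

### API

Orientations are given as a unit quaternion [x, y, z, w].
In Python, from station import arm, imaging, monitor gives the robot as it stands (arm), with the cameras (imaging) and the readings (monitor).
- The arm moves only by the shell command python3 nudge.py [FORCE], which reads ROWS from standard input. ROWS is a JSON list of rows, 1 to 5 of them, each written [opening, [dx, dy, dz], turn]: the finger opening in m, then dx, dy, dz in m, then a turn about the tool's z in rad; each row is the pose to reach, as a shift and turn from the pose commanded when the command began, along the tool's axes at that moment; what a row does not reach only later rows make up. A row lasts 1/10 s, in which the tool goes at most 0.05 m and 0.15 rad, less where a joint would pass 70% of its speed; a pose out of reach is approached as far as the arm can. The fingers move at their own pace and stop on an object; FORCE is the grip in N (left out, the last holds). Time passes only in rows, so rows that do not move let the fingers close. It prints the time, the measured TCP pose, the force, the opening and the grip force at its end. Input that does not fit is refused with a message, and nothing moves.
- monitor.get_obs(): the state, without advancing time (a new reading comes with each control period).
- imaging.get_image(name): name is "side" or "top"; returns the picture (400x640x3 uint8, blue, green, red); there is no depth.
- imaging.camera_params(name): a dict with "mtx" (3x3 intrinsics, pixels), "position" and "attitude" of the camera in the world. Camera axes: x right, y up, looking along -z (the intrinsics and any distortion apply to the point x, -y, -z); pixel columns grow to the right and rows downward; lengths in m; the calibration is good to about 2 mm. A picture is of the moment at which its call begins. camera_params takes no time and is no camera call.
- arm.hand_in(): hands the job in; it is judged then, once.
The state is a dict: "time_s": time; "joint_positions": joint angles; "joint_vel": joint speeds; "joint_torque": joint torques, N m; "tool_pos": TCP position; "eef_rot": TCP orientation; "force": force on the tool from outside, world axes, zero at the start; "torque": the same for the moment, N m; "gripper_width": finger opening in m; "finger_force": force on a finger pad.
Only numpy, scipy, OpenCV 4.12 (cv2) and the standard library are available. Lean on these libraries where they do the work, as an engineer would, in place of code of your own. Each camera call takes 0.05 s, during which the arm holds its last target. There are 200 camera calls.

## Working session

There is one attempt and no reset: what is moved stays moved. The work goes in short steps, Python scripts to look and compute and a shell command to move; the robot and the scene stay as the last step left them, time stands still between calls to the robot, and variables do not carry over. Pictures are saved under pics/ and viewed, at most 10 in all, crops included, and the job is handed in when it is done.

```bash
ls; mkdir -p pics
python3 - <<'E'
from station import arm, imaging, monitor
import cv2
for n in("top","side"):
    cv2.imwrite(f"pics/{n}0.png",imaging.get_image(n)); print(n,imaging.camera_params(n))
o=monitor.get_obs();print(o["time_s"],o["tool_pos"],o["eef_rot"],o["gripper_width"],arm.grip_point_offset)
E
```

```text
nudge.py
pics
station.py
top {'mtx': array([[460.53996532,   0.        , 319.60434125],
       [  0.        , 460.53996532, 201.19644779],
       [  0.        ,   0.        ,   1.        ]]), 'position': array([0.34144403, 0.13573199, 0.89862892]), 'attitude': array([-0.04990926,  0.0460505 ,  0.71265642, -0.69821862])}
side {'mtx': array([[497.92248671,   0.        , 314.15567868],
       [  0.        , 497.92248671, 203.98397315],
       [  0.        ,   0.        ,   1.        ]]), 'position': array([1.06113303, 0.01786811, 0.69190027]), 'attitude': array([0.29386664, 0.24628021, 0.59573608, 0.70575278])}
0.1 [0.16934128 0.49648645 0.19100117] [ 1.63666737e-01  9.86515517e-01 -5.56253411e-04 -1.56613409e-04] 0.08558365684061368 0.0187
```

View pics/top0.png

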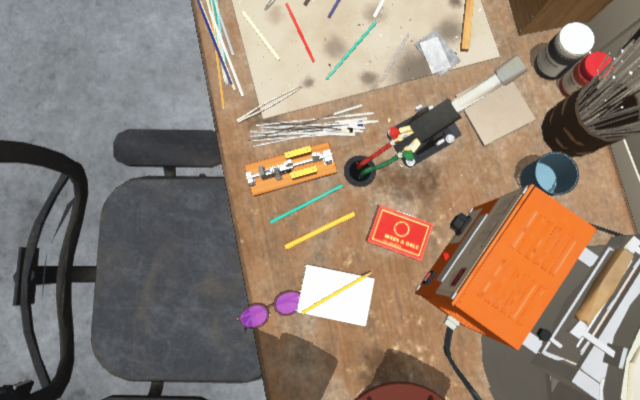

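View pics/side0.png

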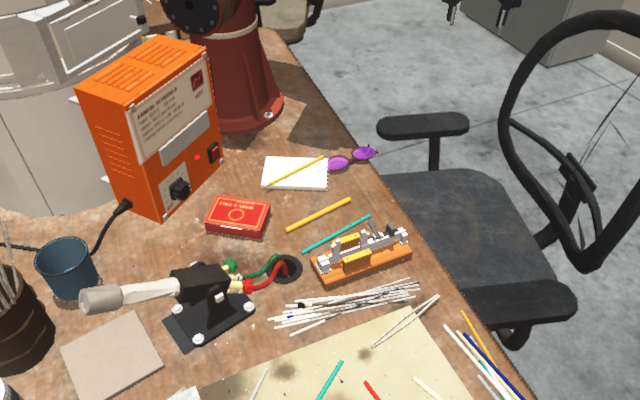

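The top view shows the caliper on its orange stand at about (290,168). The teal rod lies at (306,204), the yellow rod at (320,231) and the tin at (400,232). In the side view the caliper is at about (360,250). Next I'll calibrate and crop.

```bash
cat > h.py <<'E'
import numpy as np, cv2
from scipy.spatial.transform import Rotation as R
from station import arm, imaging, monitor
P={n:imaging.camera_params(n) for n in("top","side")}
def proj(n,X):
    p=P[n]; c=(np.atleast_2d(X)-p["position"])@R.from_quat(p["attitude"]).as_matrix()
    c=c*[1,-1,-1]; u=c@p["mtx"].T; return u[:,:2]/u[:,2:]
def ray(n,uv):
    p=P[n]; d=np.linalg.solve(p["mtx"],np.c_[np.atleast_2d(uv),np.ones(len(np.atleast_2d(uv)))].T).T*[1,-1,-1]
    return p["position"],d@R.from_quat(p["attitude"]).as_matrix().T
def plane(n,uv,z):
    o,d=ray(n,uv); return o+d*((z-o[2])/d[:,2])[:,None]
def tri(a,b):
    o1,d1=ray("top",a);o2,d2=ray("side",b);d1,d2=d1[0],d2[0]
    t=np.linalg.lstsq(np.c_[d1,-d2],o2-o1,rcond=None)[0]
    p,q=o1+t[0]*d1,o2+t[1]*d2; return (p+q)/2,np.linalg.norm(p-q)
def rect(n,img,lo,hi,roi):
    h=cv2.cvtColor(img,cv2.COLOR_BGR2HSV); m=cv2.inRange(h,lo,hi)
    k=np.zeros_like(m);k[roi[1]:roi[3],roi[0]:roi[2]]=1; m*=k
    c=max(cv2.findContours(m,cv2.RETR_EXTERNAL,cv2.CHAIN_APPROX_NONE)[0],key=cv2.contourArea)
    return cv2.minAreaRect(c),c
def ends(r):
    b=cv2.boxPoints(r); 
    if np.linalg.norm(b[0]-b[1])>np.linalg.norm(b[1]-b[2]): b=np.roll(b,1,0)
    return (b[0]+b[1])/2,(b[2]+b[3])/2
E
cat > m.py <<'E'
from h import *
T=cv2.imread("pics/top0.png");S=cv2.imread("pics/side0.png")
for nm,lo,hi,rt,rs,z in(("yellow",(20,120,90),(35,255,255),(275,205,362,255),(280,190,360,235),.005),("teal",(75,80,60),(95,255,255),(262,180,348,227),(295,208,378,255),.004)):
    for n,I,roi in(("top",T,rt),("side",S,rs)):
        r,c=rect(n,I,lo,hi,roi); e=plane(n,ends(r),z)
        print(nm,n,r[1],cv2.contourArea(c),e[:,:2].round(4).tolist(),"mid",e.mean(0).round(4),"len",np.linalg.norm(e[1]-e[0]).round(4),"yaw",np.degrees(np.arctan2(*(e[1]-e[0])[[1,0]])).round(1))
r,c=rect("top",T,(5,120,60),(18,255,255),(235,135,345,200)); print("stand",r)
b=plane("top",cv2.boxPoints(r),.02);print(b.round(4))
cv2.imwrite("pics/ct.png",cv2.resize(T[135:255,235:365],None,fx=4.6,fy=4.6,interpolation=cv2.INTER_CUBIC))
cv2.imwrite("pics/cs.png",cv2.resize(S[180:300,290:420],None,fx=4.6,fy=4.6,interpolation=cv2.INTER_CUBIC))
E
python3 m.py
```

```text
yellow top (4.504659175872803, 76.48127746582031) 245.0 [[0.3757, 0.2081], [0.4385, 0.0735]] mid [0.4071 0.1408 0.005 ] len 0.1485 yaw -65.0
yellow side (3.130495071411133, 71.10696411132812) 189.0 [[0.439, 0.0733], [0.3757, 0.2085]] mid [0.4074 0.1409 0.005 ] len 0.1493 yaw 115.1
teal top (3.399559497833252, 80.95057678222656) 186.5 [[0.425, 0.237], [0.495, 0.0947]] mid [0.46   0.1658 0.004 ] len 0.1586 yaw -63.8
teal side (3.6908857822418213, 78.28563690185547) 209.5 [[0.4984, 0.0929], [0.4273, 0.2364]] mid [0.4629 0.1646 0.004 ] len 0.1601 yaw 116.3
stand ((292.3258361816406, 176.38247680664062), (17.990406036376953, 88.86618041992188), 74.24882507324219)
[[0.5064 0.2791 0.02  ]
 [0.5507 0.1121 0.02  ]
 [0.5161 0.1034 0.02  ]
 [0.4723 0.2696 0.02  ]]
```

View pics/ct.png

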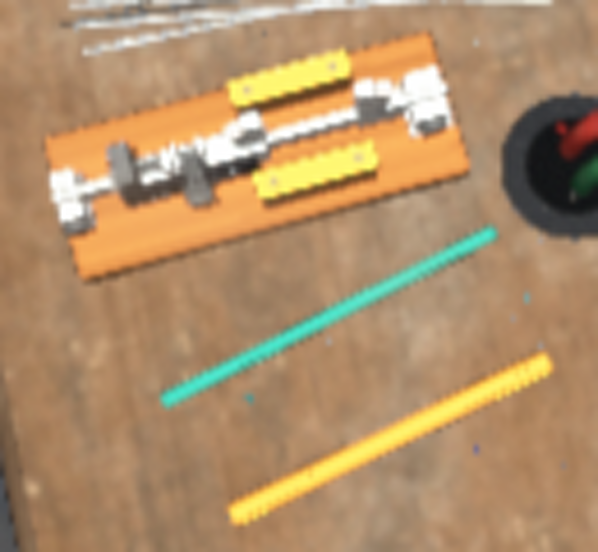

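View pics/cs.png

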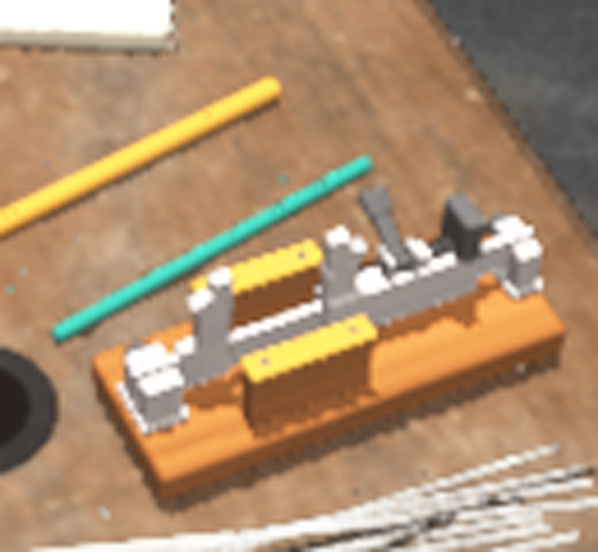

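The yellow rod is the thicker one: it measures 149 mm long against about 159 mm for the teal. In the top crop the stand corners are near (47,138), (430,33), (468,172) and (82,280). The fixed jaw is at the right, and the lever and thumb piece (122,172) are at the left. The caliper's -x side faces the rods.

```bash
cat > c.py <<'E'
from h import *
T=cv2.imread("pics/top0.png");S=cv2.imread("pics/side0.png")
cr=np.array([[47,138],[430,33],[468,172],[82,280]])/4.6+[235,135]
q=plane("top",cr,.02);print("stand top",q.round(4).tolist(),q.mean(0).round(4),[np.linalg.norm(q[i]-q[i-1]).round(4) for i in range(4)])
y=(q[0]+q[3]-q[1]-q[2]);print("yaw y",np.degrees(np.arctan2(y[1],y[0]))-90)
cs=np.array([[95,360],[565,325],[165,490]])/4.6+[290,180]
print("side stand corners",plane("side",cs,.02).round(4).tolist())
for n,I,rois in(("top",T,((284,142,314,160),(287,163,320,181))),("side",S,((325,228,362,244),(340,245,374,264)))):
    m=[]
    for roi in rois:
        r,c=rect(n,I,(20,120,120),(35,255,255),roi); w=plane(n,cv2.boxPoints(r),.05); M=cv2.moments(c)
        ce=plane(n,[M["m10"]/M["m00"],M["m01"]/M["m00"]],.05)[0];m.append(ce)
        e=plane(n,ends(r),.05);d=e[1]-e[0]
        print(n,ce.round(4),"len",np.linalg.norm(d).round(4),np.degrees(np.arctan2(d[1],d[0])).round(1))
    print("rest_mid",(sum(m)/2).round(4),"sep",np.linalg.norm(m[0]-m[1]).round(4),"xdir",np.degrees(np.arctan2(*(m[0]-m[1])[[1,0]])))
E
python3 c.py
```

```text
stand top [[0.5358, 0.2828, 0.02], [0.5779, 0.1196, 0.02], [0.5173, 0.1049, 0.02], [0.4746, 0.268, 0.02]] [0.5264 0.1939 0.02  ] [np.float64(0.0629), np.float64(0.1686), np.float64(0.0624), np.float64(0.1686)]
yaw y 14.568511246221718
side stand corners [[0.5266, 0.105, 0.02], [0.5397, 0.2839, 0.02], [0.5891, 0.1199, 0.02]]
top [0.5526 0.1789 0.05  ] len 0.0503 -74.9
top [0.5141 0.1685 0.05  ] len 0.0518 -75.0
rest_mid [0.5334 0.1737 0.05  ] sep 0.0399 xdir 15.182802919298144
side [0.5159 0.1745 0.05  ] len 0.0361 103.8
side [0.5568 0.1774 0.05  ] len 0.0511 104.4
rest_mid [0.5363 0.176  0.05  ] sep 0.0409 xdir -175.9809621808699
```

```bash
cat >> h.py <<'E'
def go(p,yaw):
    "shift in tool axes and turn about tool z to put the TCP at p, tool x at world yaw deg"
    o=monitor.get_obs(); M=R.from_quat(o["eef_rot"]).as_matrix()
    t=np.radians(yaw)-np.arctan2(M[1,0],M[0,0]); t=(t+np.pi)%(2*np.pi)-np.pi
    print("t",round(o["time_s"],2),"tcp",o["tool_pos"].round(4),"yaw",np.degrees(np.arctan2(M[1,0],M[0,0])).round(2),"F",o["force"].round(2),"w",round(o["gripper_width"],4),"shift",(M.T@(np.array(p)-o["tool_pos"])).round(4),"turn",round(-t,3))
E
cat > c2.py <<'E'
from h import *
O=np.array([.5268,.1945,0]);Rz=R.from_euler("z",14.8,degrees=True).as_matrix()
def ct(a):return np.array(a)/4.6+[235,135]
def cs(a):return np.array(a)/4.6+[290,180]
for nm,a,b in(("fixed jaw top",(375,85),(212,280)),("slide jaw top",(250,120),(345,238)),("thumb top",(121,153),(460,205)),("lever tip",(200,195),(375,193))):
    X,g=tri(ct(a),cs(b)); print(nm,X.round(4),"gap",g.round(4),"cal",((X-O)@Rz*1000).round(1))
T=cv2.imread("pics/top0.png");S=cv2.imread("pics/side0.png")
for s in(0,-.01):
  for nm,p in(("fj",(0,-.05,.08)),("sj",(0,.004+s,.08)),("thumb",(0,.0585+s,.07)),("tip",(-.023,.032+s,.07))):
    X=O+Rz@p; print(s,nm,((proj("top",X)-[235,135])*4.6).round(),((proj("side",X)-[290,180])*4.6).round())
go((.429,.0937,.10),115)
E
python3 c2.py
```

```text
fixed jaw top [0.5422 0.1438 0.076 ] gap 0.0017 cal [  2. -53.  76.]
slide jaw top [0.5296 0.1946 0.0748] gap 0.0034 cal [ 2.7 -0.6 74.8]
thumb top [0.5176 0.244  0.0709] gap 0.0016 cal [ 3.7 50.2 70.9]
lever tip [0.5013 0.2147 0.0653] gap 0.0016 cal [-19.4  26.1  65.3]
0 fj [[367.  89.]] [[215. 266.]]
0 sj [[235. 126.]] [[349. 220.]]
0 thumb [[106. 168.]] [[476. 193.]]
0 tip [[185. 205.]] [[383. 173.]]
-0.01 fj [[367.  89.]] [[215. 266.]]
-0.01 sj [[260. 119.]] [[325. 228.]]
-0.01 thumb [[130. 162.]] [[453. 201.]]
-0.01 tip [[209. 198.]] [[360. 181.]]
t 0.1 tcp [0.1693 0.4965 0.191 ] yaw 161.16 F [ 0.06 -0.69 -0.43] w 0.0856 shift [-0.3758 -0.2973  0.0913] turn 0.806
```

The caliper is at about (0.529, 0.196) with yaw 15°, and the jaw is about 38 mm open. The thick yellow rod's middle is at (0.407, 0.141). I'll move over the rod now.

```bash
echo '[[0.035,[-0.038,-0.03,0],0],[0.035,[-0.076,-0.06,0.0],0],[0.035,[-0.114,-0.09,0],0],[0.035,[-0.152,-0.12,0],0],[0.035,[-0.188,-0.148,0],0]]' | python3 nudge.py 30; echo '[[0.035,[-0.038,-0.03,0.01],0.15],[0.035,[-0.076,-0.06,0.02],0.3],[0.035,[-0.114,-0.09,0.03],0.45],[0.035,[-0.152,-0.12,0.04],0.6],[0.035,[-0.188,-0.149,0.05],0.75]]' | python3 nudge.py; python3 -c "
from h import *
go((.429,.0937,.06),115)"
```

```text
time_s: 0.6
tool_pos: [0.3001, 0.2942, 0.1914]
eef_rot: [0.164, 0.987, -0.0, -0.0]
force: [1.3, 0.5, 0.8]
gripper_width: 0.0347
finger_force: 0.0
time_s: 1.1
tool_pos: [0.4302, 0.0924, 0.1411]
eef_rot: [0.516, 0.856, 0.0, 0.0]
force: [1.5, 0.7, -0.9]
gripper_width: 0.0351
finger_force: 0.0
t 1.1 tcp [0.4302 0.0924 0.1411] yaw 117.82 F [ 1.54  0.7  -0.86] w 0.0351 shift [ 0.0018 -0.0005  0.0811] turn 0.049
```

```bash
echo '[[0.035,[0.002,0,0.04],0.05],[0.035,[0.002,0,0.08],0.05],[0.035,[0.002,0,0.11],0.05],[0.035,[0.002,0,0.12],0.05],[0.035,[0.002,0,0.12],0.05]]' | python3 nudge.py; python3 -c "
from h import *
go((.429,.0937,.004),115)"
```

```text
time_s: 1.6
tool_pos: [0.4273, 0.0961, 0.0207]
eef_rot: [0.535, 0.845, -0.001, -0.001]
force: [-0.2, -0.4, 0.3]
gripper_width: 0.0349
finger_force: 0.0
t 1.6 tcp [0.4273 0.0961 0.0207] yaw 115.33 F [-0.18 -0.37  0.26] w 0.0349 shift [-0.0029  0.0005  0.0167] turn 0.006
```

```bash
echo '[[0.035,[-0.002,0,0.008],0],[0.035,[-0.002,0,0.0165],0],[0.02,[-0.002,0,0.0165],0],[0.005,[-0.002,0,0.0165],0],[0.005,[-0.002,0,0.0165],0]]' | python3 nudge.py 30;echo '[[0.005,[0,0,0],0],[0.005,[0,0,0],0],[0.005,[0,0,0],0]]' | python3 nudge.py; python3 -c "
from h import *
go((.429,.0937,.004),115)"
```

```text
time_s: 2.1
tool_pos: [0.4297, 0.0944, 0.0054]
eef_rot: [0.535, 0.845, 0.0, 0.0]
force: [-0.2, 0.7, 0.4]
gripper_width: 0.0049
finger_force: 0.0
time_s: 2.4
tool_pos: [0.4295, 0.0943, 0.0051]
eef_rot: [0.535, 0.845, 0.0, 0.0]
force: [-0.2, 1.7, 0.2]
gripper_width: 0.0047
finger_force: 0.0
t 2.4 tcp [0.4295 0.0943 0.0051] yaw 115.33 F [-0.21  1.66  0.25] w 0.0047 shift [-0.0004 -0.0007  0.0011] turn 0.006
```

Run:
```python
from h import *
T=imaging.get_image("top");S=imaging.get_image("side")
a=cv2.resize(T[160:280,250:400],None,fx=4,fy=4,interpolation=cv2.INTER_CUBIC);b=cv2.resize(S[160:280,250:400],None,fx=4,fy=4,interpolation=cv2.INTER_CUBIC)
cv2.imwrite("pics/g1.png",cv2.resize(np.vstack([a,b]),None,fx=.62,fy=.62))
```

```text
(no output)
```

View pics/g1.png

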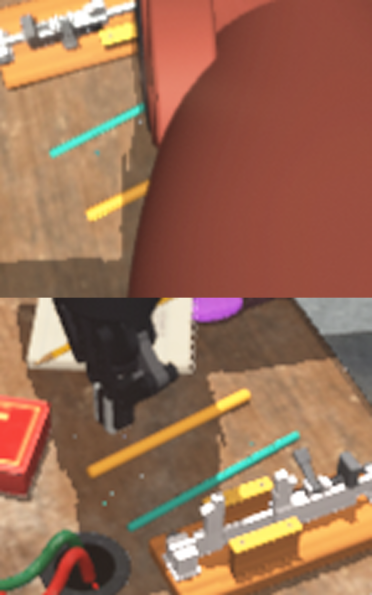

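Run:
```python
from h import *
t=monitor.get_obs()["tool_pos"]
for z in(0,.02,.04,.06):print(z,proj("side",t+[0,0,z]).round(1),proj("top",t+[0,0,z]).round(1))
print(monitor.get_obs()["joint_positions"])
S=imaging.get_image("side")
r,c=rect("side",S,(20,120,90),(35,255,255),(270,190,360,245));e=plane("side",ends(r),.005);print(e.round(4))
cv2.imwrite("pics/g2.png",cv2.resize(S[130:250,250:400],None,fx=5,fy=5,interpolation=cv2.INTER_CUBIC))
```

```text
0 [[296.6 224.1]] [[343.1 218.1]]
0.02 [[296.3 216.7]] [[343.5 217.1]]
0.04 [[296.1 209.1]] [[344. 216.]]
0.06 [[295.8 201.3]] [[344.5 214.8]]
[ 4.96799860e-02  3.44142480e-01 -6.46167271e-01  5.80412203e-01
  6.56150708e-06  1.17843257e+00]
[[0.4797 0.1779 0.005 ]
 [0.4732 0.2042 0.005 ]]
```

View pics/g2.png

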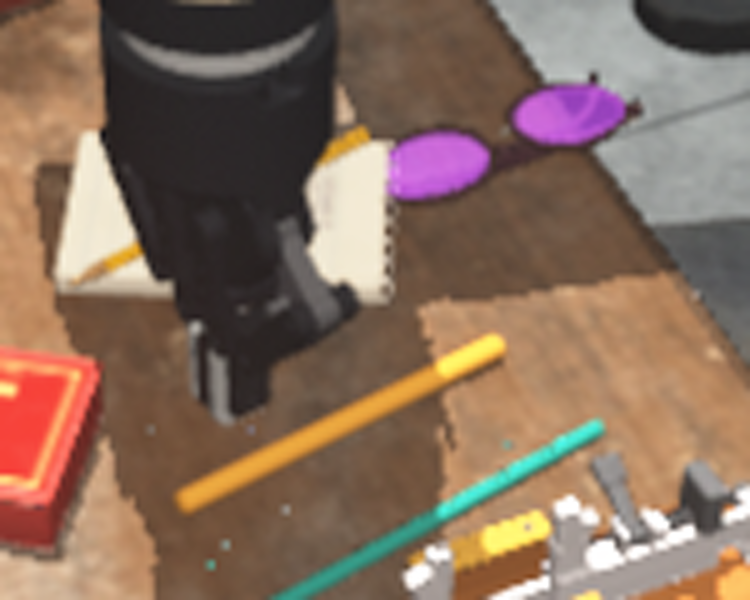

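The side crop shows the closed fingertips at about side pixel (297,213). The reported TCP should project to (297,224), and the rod is untouched there. So the tips look about 28 mm high, or offset towards the base. I'll open to 35 mm, feel downward gently and compare.

```bash
echo '[[0.035,[0,0,0],0],[0.035,[0,0,0],0],[0.035,[0,0,0.001],0],[0.035,[0,0,0.002],0],[0.035,[0,0,0.003],0]]' | python3 nudge.py 30;python3 - <<'E'
from h import *
go((.429,.0937,.004),115)
S=imaging.get_image("side")
cv2.imwrite("pics/g3.png",cv2.resize(S[130:250,250:400],None,fx=5,fy=5,interpolation=cv2.INTER_CUBIC))
E
```

```text
time_s: 3.05
tool_pos: [0.4293, 0.0943, 0.0019]
eef_rot: [0.535, 0.845, -0.0, -0.0]
force: [-0.4, -0.3, 0.2]
gripper_width: 0.0348
finger_force: 0.0
t 3.05 tcp [0.4293 0.0943 0.0019] yaw 115.33 F [-0.36 -0.31  0.21] w 0.0348 shift [-0.0005 -0.0006 -0.0021] turn 0.006
```

View pics/g3.png

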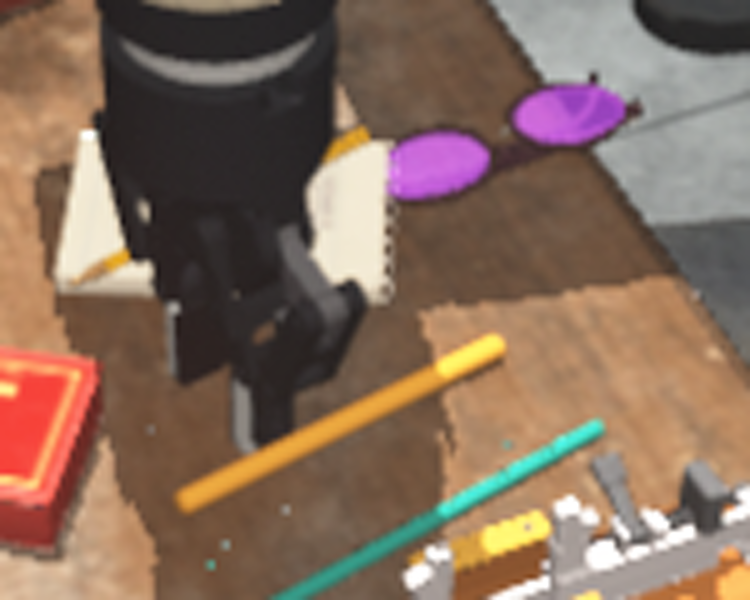

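In the crop the near fingertip is at about (250,445), and the rod just in front of it is untouched. I'll feel downward a little to tell a height offset from a horizontal one.

```bash
echo '[[0.035,[0,0,0.001],0],[0.035,[0,0,0.002],0],[0.035,[0,0,0.003],0],[0.035,[0,0,0.004],0],[0.035,[0,0,0.005],0]]' | python3 nudge.py;echo '[[0.035,[0,0,0.001],0],[0.035,[0,0,0.002],0],[0.035,[0,0,0.003],0],[0.035,[0,0,0.003],0],[0.035,[0,0,0.003],0]]' | python3 nudge.py
```

```text
time_s: 3.6
tool_pos: [0.4294, 0.0943, -0.0031]
eef_rot: [0.535, 0.845, -0.0, -0.0]
force: [-0.3, -0.3, 0.2]
gripper_width: 0.0352
finger_force: 0.0
time_s: 4.1
tool_pos: [0.4294, 0.0943, -0.006]
eef_rot: [0.535, 0.845, -0.0, -0.0]
force: [0.2, 0.0, 0.4]
gripper_width: 0.0346
finger_force: 0.0
```

```bash
echo '[[0.035,[0,0,0.001],0],[0.035,[0,0,0.002],0],[0.035,[0,0,0.003],0]]' | python3 nudge.py;echo '[[0.035,[0,0,0.001],0],[0.035,[0,0,0.002],0],[0.035,[0,0,0.003],0]]' | python3 nudge.py | grep -E 'pos|force'
python3 - <<'E'
from h import *
T=imaging.get_image("top");S=imaging.get_image("side")
a=cv2.resize(S[130:250,250:400],None,fx=4.5,fy=4.5,interpolation=cv2.INTER_CUBIC)
cv2.imwrite("pics/g4.png",a)
E
```

```text
time_s: 4.4
tool_pos: [0.4294, 0.0943, -0.0091]
eef_rot: [0.535, 0.845, 0.0, 0.0]
force: [0.6, -0.2, 0.2]
gripper_width: 0.0351
finger_force: 0.0
tool_pos: [0.4294, 0.0943, -0.0121]
force: [1.0, -0.7, -0.2]
finger_force: 0.0
```

View pics/g4.png

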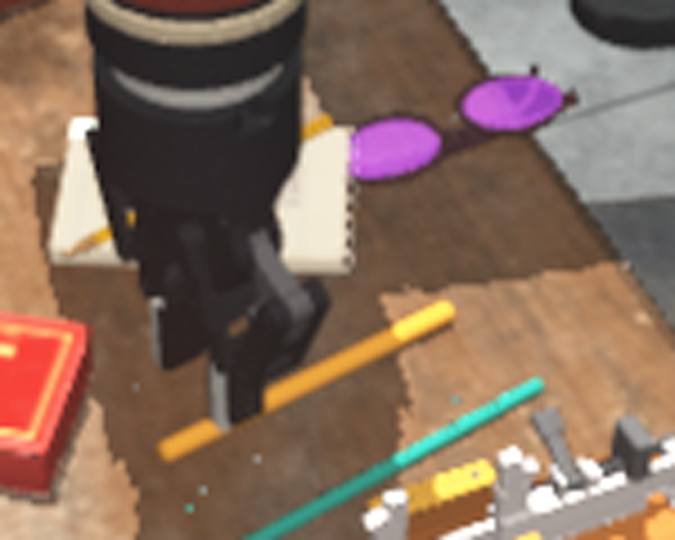

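Now the near finger passes in front of the rod, with its tip at about (228,424). So the fingers do straddle the rod, and the true tips sit well above the reported TCP. I'll work out how much.

Run:
```python
from h import *
o=monitor.get_obs();t=o["tool_pos"];u=np.array([np.cos(np.radians(25)),np.sin(np.radians(25)),0])
for d in(.018,.025,.032):
    for z in(0,.01,.02): 
        X=t.copy();X[2]=z;print(d,z,((proj("side",X+d*u)-[250,130])*4.5).round(0),end=" ")
    print()
X=t.copy();X[2]=0
for d in(-.018,-.032):
  for z in(0,.01,.02,.03):print(d,z,((proj("side",X+[0,0,z]+d*u)-[250,130])*4.5).round(0),end=" ")
```

```text
0.018 0 [[234. 458.]] 0.018 0.01 [[233. 441.]] 0.018 0.02 [[233. 425.]] 
0.025 0 [[243. 468.]] 0.025 0.01 [[243. 452.]] 0.025 0.02 [[242. 435.]] 
0.032 0 [[253. 479.]] 0.032 0.01 [[252. 462.]] 0.032 0.02 [[252. 446.]] 
-0.018 0 [[186. 405.]] -0.018 0.01 [[186. 389.]] -0.018 0.02 [[185. 373.]] -0.018 0.03 [[184. 356.]] -0.032 0 [[169. 386.]] -0.032 0.01 [[168. 370.]] -0.032 0.02 [[167. 353.]] -0.032 0.03 [[166. 336.]]
```

The tips sit about 28 mm above the reported TCP when shut, and about 32 mm above at 35 mm open. I'll treat that as a tool-length offset. The reported z for the grasp should be about -0.024, so I'll descend in small steps with force checks.

```bash
echo '[[0.035,[0,0,0.001],0],[0.035,[0,0,0.003],0],[0.035,[0,0,0.005],0],[0.035,[0,0,0.006],0]]' | python3 nudge.py| grep -E 'pos|force';echo '[[0.035,[0,0,0.001],0],[0.035,[0,0,0.002],0],[0.035,[0,0,0.004],0],[0.035,[0,0,0.006],0]]' | python3 nudge.py | grep -E 'pos|force'; echo '[[0.02,[0,0,0],0],[0.006,[0,0,0],0],[0.006,[0,0,0],0],[0.006,[0,0,0],0]]' | python3 nudge.py 30
```

```text
tool_pos: [0.4292, 0.0943, -0.0182]
force: [0.1, 0.2, -0.1]
finger_force: 0.0
tool_pos: [0.4295, 0.0943, -0.0241]
force: [-0.7, 0.5, -0.3]
finger_force: 0.0
time_s: 6.0
tool_pos: [0.4295, 0.0943, -0.0239]
eef_rot: [0.535, 0.845, 0.0, 0.0]
force: [-0.3, 0.8, 0.0]
gripper_width: 0.006
finger_force: 0.0
```

```bash
cat > amap.py <<'E'
from h import *
import sys
def amap(n,x0,x1,y0,y1):
    I=imaging.get_image(n);h=cv2.cvtColor(I,cv2.COLOR_BGR2HSV)
    for r in range(y0,y1):
        print(r,"".join("Y" if 16<=a<=35 and b>150 and c>100 else "D" if c<55 else "g" if b<60 else "." for a,b,c in h[r,x0:x1]))
a=sys.argv; amap(a[1],*map(int,a[2:6]))
E
python3 amap.py side 282 322 200 234
python3 -c "
from h import *
print((proj('side',[[.429,.0937,.0],[.429,.0937,.01]])).round(1))"
```

```text
200 ....DDDDDDDDDDDDDDDDDDDDgggggggggggDDgg.
201 ....DDDDDDDDDDDDDDDDDDDDggggggggggggggg.
202 ....DDDDDDDDDDDDDDDDDDDgggggggggggggggg.
203 ....DDDDDDDDDDDDDDDDDggggggDgggggggggDDg
204 .....DDDDDDDDDDDDDDDDggggDgDDggggggggDD.
205 ......gggDDDDDDDDDDDDgggDDDggggggggggD..
206 ......ggggDDDDDDDDDDDDDDDDDDgDggggggD...
207 ......ggggDDDDDDDDDDDDDDDDDDDDDgggg.....
208 ......gggDDDDDDDDDDDDDDDDDDDDDDggg......
209 ......ggDDDDDDDDDDDDDDDDDDDDDDDD........
210 ......ggDDDDDDDDDDDDDDDDDDDDDDD........Y
211 ......ggDDggDDDDDDDDDDDDDDDDD........YYY
212 ......ggDDggDDDDDDDDDDDDDDD........YYYYY
213 ......ggDDggggDDDDDDDDDDD........YYYYYYY
214 .......gDDggggDDDDDDDDD........YYYYYYYYY
215 .......ggDggggDDDDDDDD.......YYYYYYYYYYY
216 .......ggDgggggDDDDDDD.....YYYYYYYYYYY..
217 .......ggDgggggDDDDDDD...YYYYYYYYYYY....
218 .......ggDgggggDDDDDD..YYYYYYYYYYY......
219 .......ggDgggggDDDDDD.YYYYYYYYYY........
220 .........DgggggDDDDDD.YYYYYYYY..........
221 ..........gggggDDDDDD.YYYYYY............
222 ..........gggggDDDD..YYYYY..............
223 ...........ggggDD..YYYYY................
224 ............ggg..YYYYY..................
225 .........YYY...YYYYY....................
226 .......YYYYYY.YYYY......................
227 .....YYYYYYYYYYY........................
228 ....YYYYYYYYYY..........................
229 ...YYYYYYYYY............................
230 ...YYYYYYY..............................
231 ....YYYY.................g..............
232 .........................g..............
233 ........................................
[[296.3 225.8]
 [296.1 222.1]]
```

The map shows the shut fingertips at rows 223–224 over the still-undisturbed rod. They are still about 12–14 mm up, so the offset is about 38 mm. I'll open, go lower with force checks and close.

```bash
echo '[[0.035,[0,0,0],0],[0.035,[0,0,0],0],[0.035,[0,0,0.001],0],[0.035,[0,0,0.003],0],[0.035,[0,0,0.005],0]]' | python3 nudge.py| grep -E 'pos|force';echo '[[0.035,[0,0,0.001],0],[0.035,[0,0,0.002],0],[0.035,[0,0,0.003],0],[0.035,[0,0,0.004],0]]' | python3 nudge.py | grep -E 'pos|force'; echo '[[0.02,[0,0,0],0],[0.006,[0,0,0],0],[0.006,[0,0,0],0],[0.006,[0,0,0],0]]' | python3 nudge.py 30; python3 amap.py side 282 322 208 234
```

```text
tool_pos: [0.4294, 0.0943, -0.0292]
force: [-0.5, 0.6, -0.0]
finger_force: 0.0
tool_pos: [0.4294, 0.0943, -0.0331]
force: [0.6, -0.2, 0.8]
finger_force: 0.0
time_s: 7.35
tool_pos: [0.4295, 0.0943, -0.0329]
eef_rot: [0.535, 0.845, 0.0, 0.0]
force: [-0.1, 0.4, 0.3]
gripper_width: 0.0083
finger_force: 29.5
208 ......gggDDDDDDDDDDDDggggDDDgggggggggDD.
209 ......ggggDDDDDDDDDDDDggDDDDgggggggggD..
210 ......ggggDDDDDDDDDDDDDDDDDDgggggggg.YYY
211 ......gggDDDDDDDDDDDDDDDDDDDDDDggggYYYYY
212 ......ggDDDDDDDDDDDDDDDDDDDDDDDDg..YYYYY
213 ......ggDDDDDDDDDDDDDDDDDDDDDDDD.YYYYYYY
214 ......ggDDDDDDDDDDDDDDDDDDDDDD..YYYYYYYY
215 ......ggDDggDDDDDDDDDDDDDDDD..YYYYYYYYY.
216 ......ggDDgggDDDDDDDDDDDDD..YYYYYYYYY...
217 ......ggDDgggggDDDDDDDDD..YYYYYYYYY.....
218 ......ggDDgggggDDDDDDD..YYYYYYYYYY......
219 ......ggDDgggggDDDDDDD.YYYYYYYYY........
220 .......gDDgggggDDDDDDD.YYYYYY...........
221 .......gDDgggggDDDDDDD.YYYY.............
222 .......ggDgggggDDDDDDD.YY...............
223 .........DgggggDDDDDDD..................
224 ...........ggggDDDDDDD..................
225 ........YYYggggDDDDDDD..................
226 ......YYYYYggggDDDDD....................
227 .....YYYYYY.ggggDD......................
228 ...YYYYYYYYY.ggg........................
229 ...YYYYYYYY..gg.........................
230 ...YYYYYY...............................
231 ....YYYY.................g..............
232 .........................g..............
233 ........................................
```

The grip reads 29.5 N at 8.3 mm, so the tips are holding above the rod's middle. I'll regrip 5 mm lower.

```bash
echo '[[0.035,[0,0,0],0],[0.035,[0,0,0],0],[0.035,[0,0,0.001],0],[0.035,[0,0,0.002],0],[0.035,[0,0,0.003],0]]' | python3 nudge.py| grep -E 'pos|force';echo '[[0.035,[0,0,0.001],0],[0.035,[0,0,0.002],0],[0.035,[0,0,0.002],0]]' | python3 nudge.py | grep -E 'pos|force'; echo '[[0.02,[0,0,0],0],[0.006,[0,0,0],0],[0.006,[0,0,0],0],[0.006,[0,0,0],0]]' | python3 nudge.py 30
```

```text
tool_pos: [0.4293, 0.0943, -0.0361]
force: [0.0, 0.0, -0.6]
finger_force: 0.0
tool_pos: [0.4293, 0.0943, -0.0382]
force: [0.2, -0.4, -0.6]
finger_force: 0.0
time_s: 8.6
tool_pos: [0.4295, 0.0944, -0.0379]
eef_rot: [0.535, 0.845, 0.0, 0.0]
force: [-0.8, -0.2, 2.2]
gripper_width: 0.0087
finger_force: 32.4
```

```bash
echo '[[0.004,[0,0,-0.01],0],[0.004,[0,0,-0.04],0],[0.004,[0,0,-0.08],0],[0.004,[0,0,-0.12],0],[0.004,[0,0,-0.13],0]]' | python3 nudge.py 40; echo '[[0.004,[0,0,0],-0.12],[0.004,[0,0,0],-0.26],[0.004,[0,0,0],-0.41],[0.004,[0,0,0],-0.56],[0.004,[0,0,0],-0.7]]' | python3 nudge.py | grep finger;  echo '[[0.004,[0,0,0],-0.14],[0.004,[0,0,0],-0.28],[0.004,[0,0,0],-0.42],[0.004,[0,0,0],-0.56],[0.004,[0,0,0],-0.69]]' | python3 nudge.py | grep finger; python3 -c "
from h import *
go((.5843,.1877,.092),195.1)
I=imaging.get_image('side');cv2.imwrite('pics/l.png',I)
r,c=rect('side',I,(18,150,100),(33,255,255),(200,60,340,225));print(r)"
```

```text
time_s: 9.1
tool_pos: [0.4318, 0.0945, 0.0963]
eef_rot: [0.535, 0.845, 0.002, 0.002]
force: [0.4, 0.4, -0.8]
gripper_width: 0.0082
finger_force: 41.4
finger_force: 41.4
finger_force: 41.4
t 10.1 tcp [0.4289 0.0943 0.0919] yaw -164.71 F [0.11 0.25 0.76] w 0.008 shift [-0.1745  0.0491 -0.0002] turn 0.003
((314.2000427246094, 160.40000915527344), (2.683281898498535, 19.677398681640625), 63.43495178222656)
```

```bash
echo '[[0.004,[-0.03,0.01,0],0],[0.004,[-0.07,0.02,0],0],[0.004,[-0.11,0.031,0],0],[0.004,[-0.15,0.042,0],0],[0.004,[-0.174,0.049,0],0]]' | python3 nudge.py | grep finger; echo '[[0.004,[0,0,0],0],[0.004,[0,0,0],0]]' | python3 nudge.py | grep finger
python3 - <<'E'
from h import *
go((.5843,.1877,.092),194.9)
for n in("top","side"):
    I=imaging.get_image(n);cv2.imwrite(f'pics/o{n}.png',I)
    h=cv2.cvtColor(I,cv2.COLOR_BGR2HSV);m=cv2.inRange(h,(16,140,90),(35,255,255))
    for c in cv2.findContours(m,cv2.RETR_EXTERNAL,cv2.CHAIN_APPROX_NONE)[0]:
        if cv2.contourArea(c)>25: r=cv2.minAreaRect(c);print(n,np.round(ends(r),1).tolist(),np.round(r[1],1))
c=np.array([.5345,.1745,.135]);d=.075*np.array([np.cos(np.radians(14.9)),np.sin(np.radians(14.9)),0])
print(proj("top",[c-d,c+d]).round(1).tolist(),proj("side",[c-d,c+d]).round(1).tolist())
E
```

```text
finger_force: 41.4
finger_force: 41.4
t 10.85 tcp [0.584  0.1865 0.0913] yaw -165.11 F [-0.93 -0.4  -0.4 ] w 0.0081 shift [-0.0006  0.0011 -0.0007] turn -0.0
side [[461.79998779296875, 311.5], [495.79998779296875, 367.70001220703125]] [65.7  3.8]
side [[342.70001220703125, 261.0], [370.8999938964844, 250.6999969482422]] [ 6.2 30. ]
side [[391.70001220703125, 251.5], [408.6000061035156, 245.1999969482422]] [11. 18.]
side [[369.8999938964844, 233.60000610351562], [378.29998779296875, 244.8000030517578]] [14.  6.]
side [[340.20001220703125, 240.8000030517578], [359.20001220703125, 234.39999389648438]] [ 6.6 19.9]
side [[332.29998779296875, 180.5], [341.20001220703125, 193.8000030517578]] [16.1  5.5]
side [[270.70001220703125, 182.39999389648438], [323.1000061035156, 156.1999969482422]] [ 2.2 58.6]
[[309.7, 191.8], [285.8, 109.1]] [[333.9, 180.7], [379.0, 243.2]]
```

The rod ends in the side view are (332,180) and (378,245), against predicted (334,181) and (379,243). So it's held square, in the right place and at the expected height. Lowering now.

```bash
echo '[[0.004,[0,0.001,0.02],0],[0.004,[0,0.001,0.045],0],[0.004,[0,0.001,0.062],0],[0.004,[0,0.001,0.07],0],[0.004,[0,0.001,0.072],0]]' | python3 nudge.py | grep -E 'pos|force'; echo '[[0.004,[0,0,0.0005],0],[0.004,[0,0,0.001],0],[0.004,[0,0,0.0015],0],[0.004,[0,0,0.002],0],[0.004,[0,0,0.0025],0]]' | python3 nudge.py | grep -E 'pos|force';echo '[[0.004,[0,0,0.0005],0],[0.004,[0,0,0.001],0],[0.004,[0,0,0.0015],0],[0.004,[0,0,0.002],0]]' | python3 nudge.py | grep -E 'pos|force'
```

```text
tool_pos: [0.5835, 0.187, 0.0196]
force: [-0.5, -0.6, -1.1]
finger_force: 41.4
tool_pos: [0.5848, 0.1876, 0.0178]
force: [0.8, 0.6, 0.4]
finger_force: 41.4
tool_pos: [0.5845, 0.1876, 0.0154]
force: [-0.1, 0.2, -0.4]
finger_force: 41.4
```

```bash
for i in 1; do echo '[[0.004,[0,0,0.0005],0],[0.004,[0,0,0.001],0],[0.004,[0,0,0.001],0]]' | python3 nudge.py | grep -E 'pos|^force'; echo '[[0.004,[0,0,0.0005],0],[0.004,[0,0,0.001],0],[0.004,[0,0,0.001],0]]' | python3 nudge.py | grep -E 'pos|^force'; echo '[[0.004,[0,0,0.0005],0],[0.004,[0,0,0.0007],0],[0.004,[0,0,0.0007],0]]' | python3 nudge.py | grep -E 'pos|^force'; done; python3 -c "
from h import *
go((.5843,.1877,.0125),194.9)
o=monitor.get_obs();print(o['torque'])"
```

```text
tool_pos: [0.5845, 0.1875, 0.0144]
force: [0.0, 0.1, -0.5]
tool_pos: [0.5845, 0.1876, 0.0134]
force: [-0.4, 0.4, -0.6]
tool_pos: [0.5845, 0.1876, 0.0128]
force: [0.5, -0.1, -0.2]
t 13.25 tcp [0.5845 0.1876 0.0128] yaw -165.03 F [ 0.47 -0.11 -0.16] w 0.0083 shift [0.0002 0.0002 0.0003] turn 0.001
[-0.00167625  0.00554679 -0.02529274]
```

```bash
echo '[[0.004,[0,0,0.0005],0],[0.004,[0,0,0.0005],0]]' | python3 nudge.py | grep -E 'pos|^force'; echo '[[0.004,[0,0,0.0005],0],[0.004,[0,0,0.0005],0]]' | python3 nudge.py | grep -E 'pos|^force'; echo '[[0.004,[0,0,0.0005],0],[0.004,[0,0,0.0005],0]]' | python3 nudge.py | grep -E 'pos|^force'; python3 -c "
from h import *
o=monitor.get_obs();print(o['torque'])"
```

```text
tool_pos: [0.5846, 0.1876, 0.0123]
force: [0.7, -1.4, -0.4]
tool_pos: [0.5847, 0.1876, 0.012]
force: [-0.4, -0.0, 1.3]
tool_pos: [0.5847, 0.1876, 0.0117]
force: [-1.2, -0.5, 5.8]
[-0.13063526  0.45293804 -0.03098406]
```

Contact with the rests at 5.8 N. Releasing and rising.

```bash
echo '[[0.02,[0,0,-0.0005],0],[0.03,[0,0,-0.0005],0],[0.03,[0,0,-0.0005],0],[0.03,[0,0,-0.01],0],[0.03,[0,0,-0.03],0]]' | python3 nudge.py | grep -E 'width|^force'; echo '[[0.03,[0,0,-0.04],0.1],[0.02,[0.02,0.02,-0.06],0.25],[0.0,[0.05,0.05,-0.06],0.4],[0,[0.078,0.078,-0.06],0.55],[0,[0.078,0.078,-0.06],0.7]]' | python3 nudge.py 40| grep -E 'pos';echo '[[0,[0,0,0],0.15],[0,[0,0,0],0.3],[0,[0,0,0],0.45],[0,[0,0,0],0.6],[0,[0,0,0],0.75]]' | python3 nudge.py | grep -E 'pos'
python3 - <<'E'
from h import *
go((.507,.2779,.017),104.9)
for n in("top","side"):
    I=imaging.get_image(n);cv2.imwrite(f'pics/p{n}.png',I)
    h=cv2.cvtColor(I,cv2.COLOR_BGR2HSV);m=cv2.inRange(h,(16,140,90),(35,255,255))
    for c in cv2.findContours(m,cv2.RETR_EXTERNAL,cv2.CHAIN_APPROX_NONE)[0]:
        if cv2.contourArea(c)>25: r=cv2.minAreaRect(c);print(n,np.round(ends(r),1).tolist(),np.round(r[1],1))
c=np.array([.5345,.1745,.055]);d=.075*np.array([np.cos(np.radians(14.9)),np.sin(np.radians(14.9)),0])
print(proj("top",[c-d,c+d]).round(1).tolist(),proj("side",[c-d,c+d]).round(1).tolist())
I=cv2.imread('pics/pside.png')[170:290,280:430];cv2.imwrite('pics/p.png',cv2.resize(I,None,fx=5,fy=5,interpolation=cv2.INTER_CUBIC))
E
```

```text
force: [-0.3, 0.6, -0.3]
gripper_width: 0.03
tool_pos: [0.4849, 0.2445, 0.1021]
tool_pos: [0.4892, 0.2429, 0.102]
t 15.35 tcp [0.4892 0.2429 0.102 ] yaw 111.54 F [-0.66  0.52 -0.59] w 0.0004 shift [0.0261 0.0294 0.085 ] turn 0.116
top [[293.70001220703125, 121.0999984741211], [328.29998779296875, 188.60000610351562]] [75.9 39.3]
side [[461.79998779296875, 311.5], [495.8999938964844, 367.70001220703125]] [65.7  3.7]
side [[322.3999938964844, 278.20001220703125], [342.3999938964844, 270.70001220703125]] [10.4 21.3]
side [[328.6000061035156, 215.6999969482422], [373.0, 278.70001220703125]] [77.1 28.6]
side [[270.5, 182.0], [322.8999938964844, 155.8000030517578]] [ 3.1 58.6]
[[310.9, 198.6], [289.2, 123.2]] [[332.5, 214.0], [374.3, 276.2]]
```

View pics/p.png

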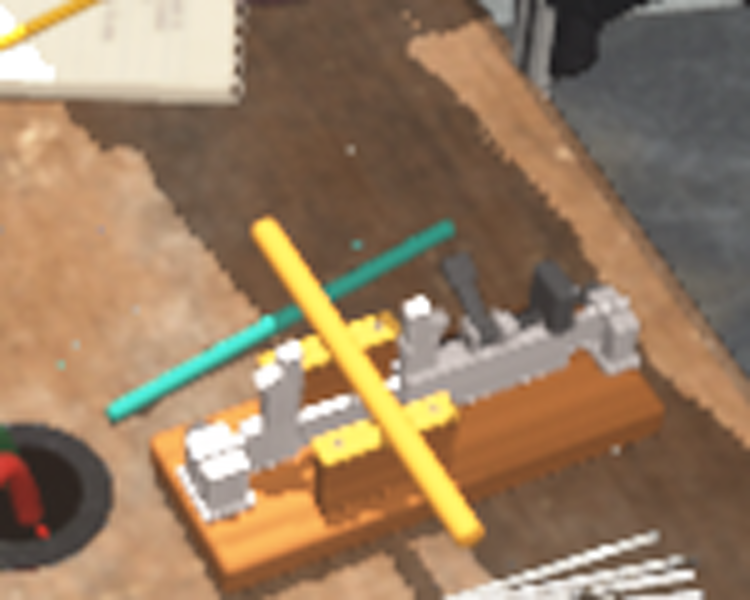

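The crop shows the rod square across both rests between the jaws. Its ends are at (264,222) and (470,535), within 1 px of prediction. Next I'll go behind the thumb piece, staying high first, and check where the fingertip is.

```bash
echo '[[0,[0.02,0.02,0],0.1],[0,[0.026,0.0294,0.01],0.116],[0,[0.026,0.0294,0.03],0.116],[0,[0.026,0.0294,0.045],0.116],[0,[0.026,0.0294,0.045],0.116]]' | python3 nudge.py | grep -E 'pos|force'
python3 - <<'E'
from h import *
go((.507,.2779,.017),104.9)
t=monitor.get_obs()["tool_pos"]
print(proj("side",[t,t+[0,0,.038],t+[0,0,.06]]).round(1).tolist(), proj("top",t+[0,0,.038]).round(1))
O=np.array([.5289,.1958,0]);Rz=R.from_euler("z",14.9,degrees=True).as_matrix()
print("thumb back top (s=-6.5)",proj("side",O+Rz@[0,.0565,.07]).round(1),proj("side",O+Rz@[0,.0565,.05]).round(1))
E
python3 amap.py side 365 425 175 245
```

```text
tool_pos: [0.5049, 0.2771, 0.054]
force: [-0.2, 0.2, 0.4]
finger_force: 0.0
t 15.95 tcp [0.5049 0.2771 0.054 ] yaw 105.5 F [-0.21  0.25  0.4 ] w 0.0001 shift [0.0002 0.0024 0.037 ] turn 0.01
[[405.7, 223.5], [408.7, 208.2], [410.5, 198.9]] [[241.7 173.3]]
thumb back top (s=-6.5) [[393.5 223.1]] [[392.2 230.9]]
175 ..............gggggggggggggggggDDDDDDDDDDDDDDDDDDDDDDDDDDDDD
176 ...............ggggggggggggggggDDDDDDDDDDDDDDDDDDDDDDDDDDDDD
177 ................gggggggggggggggDDDDDDDDDDDDDDDDDDDDDDDDDDDDD
178 .................gggggggggggggggDDDDDDDDDDDDDDDDDDDDDDDDDDDD
179 ..................ggggggggggggggDDDDDDDDDDDDDDDDDDDDDDDDDDDD
180 ..................ggggggggggggggDDDDDDDDDDDDDDDDDDDDDDDDDDDD
181 ...................ggggggggggggggDDDDDDDDDDDDDDDDDDDDDDDDDDD
182 ....................ggggggggggggggggDDDDDDDDDDDDDDDDDDDDDDDD
183 ....................gggggggggggggggggDDDDDDDDDDDDDDDDDDDDDDD
184 .....................ggggggggggggggggDDDDDDDDDDDDDDDDDDDDDDD
185 ......................gggggggggggggggDDDDDDDDDDDDDDDDDDDDDDD
186 .......................ggggggggggggggDDDDDDDDDDDDDDDDDDDDDDD
187 ....
[... 3061 characters left out ...]
ggggggggggggggggggggggggggggggggg.............gggg
235 gggg...gggggggggggggggggggggggggggggggggggg..............ggg
236 gggg...gggggggggggggggggggggggggggggggggggg...............gg
237 ggg...ggggggggggggggggggggggggggggggggggggg................g
238 gggggggggggggggggggggggggggggggggggggggggg.................g
239 gggggggggggggggggggggggggggggg..gggggggggg..................
240 ggggggggggggggggggggggggggggg....ggggggggg..................
241 ggggggggggggggggggggggggggggg.....ggggggggg.................
242 gggggggggggggggggggggggggggg.......gggggggg.................
243 ggggggggggggggggggggggggggg........gggggg...................
244 gggggggggggggggggggggggg............gg......................
```

The tip is at about (411,210), against (409,208) predicted with the 38 mm offset. Lowering behind the thumb piece, then approaching it.

```bash
echo '[[0,[0,0.0024,0.015],0.01],[0,[0,0.0024,0.03],0.01],[0,[0,0.0024,0.037],0.01],[0,[0,0.0024,0.037],0.01],[0,[0,0.0024,0.037],0.01]]' | python3 nudge.py | grep -E 'pos|^force'; echo '[[0,[-0.004,0,0],0],[0,[-0.008,0,0],0],[0,[-0.012,0,0],0],[0,[-0.012,0,0],0]]' | python3 nudge.py | grep -E 'pos|^force';echo '[[0,[-0.002,0,0],0],[0,[-0.004,0,0],0],[0,[-0.006,0,0],0],[0,[-0.008,0,0],0],[0,[-0.008,0,0],0]]' | python3 nudge.py | grep -E 'pos|^force'
cat > st.py <<'E'
from h import *
O=np.array([.5289,.1958,0]);Rz=R.from_euler("z",14.9,degrees=True).as_matrix()
o=monitor.get_obs();print("cal",((o["tool_pos"]-O)@Rz*1000).round(1),"F",(o["force"]@Rz).round(2),round(o["time_s"],2))
E
python3 st.py
```

```text
tool_pos: [0.5094, 0.2786, 0.0201]
force: [-0.1, -0.1, -0.1]
tool_pos: [0.5123, 0.2663, 0.0195]
force: [-0.1, -0.2, 0.5]
tool_pos: [0.5141, 0.2591, 0.0193]
force: [-0.0, 1.2, 0.4]
cal [ 1.9 65.  19.3] F [0.3  1.16 0.35] 17.4
```

```bash
echo '[[0,[-0.002,0,0.001],0],[0,[-0.004,0,0.001],0],[0,[-0.006,0,0.001],0],[0,[-0.008,0,0.001],0],[0,[-0.01,0,0.001],0]]' | python3 nudge.py | grep -E '^force';python3 st.py; echo '[[0,[-0.002,0,0],0],[0,[-0.004,0,0],0],[0,[-0.006,0,0],0],[0,[-0.008,0,0],0],[0,[-0.008,0,0],0]]' | python3 nudge.py | grep -E '^force'; python3 st.py
```

```text
force: [-0.4, 1.9, -0.6]
cal [ 2.  54.9 18.3] F [ 0.14  1.91 -0.62] 17.9
force: [0.6, 1.5, -1.6]
cal [ 1.9 46.7 18.3] F [ 0.97  1.31 -1.59] 18.4
```

```bash
echo '[[0,[-0.001,0,0],0],[0,[-0.002,0,0],0],[0,[-0.003,0,0],0],[0,[-0.004,0,0],0],[0,[-0.004,0,0],0]]' | python3 nudge.py | grep -E '^force'; python3 st.py;  echo '[[0,[-0.0005,0,0],0],[0,[-0.001,0,0],0],[0,[-0.0015,0,0],0],[0,[-0.002,0,0],0],[0,[-0.002,0,0],0]]' | python3 nudge.py | grep -E '^force';python3 st.py
python3 - <<'E'
from h import *
O=np.array([.5289,.1958,0]);Rz=R.from_euler("z",14.9,degrees=True).as_matrix()
I=imaging.get_image("side");h=cv2.cvtColor(I,cv2.COLOR_BGR2HSV);cv2.imwrite("pics/q.png",I)
m=cv2.inRange(h,(18,150,110),(33,255,255));k=np.zeros_like(m);k[200:224,315:345]=1
ys,xs=np.nonzero(m*k);print("rod near end",xs.min(),ys.min(),xs.mean().round(1),ys.mean().round(1))
for y in(-.022,-.03,-.035,-.04):print(y,proj("side",O+Rz@[-.075,y,.055]).round(1),proj("side",O+Rz@[.075,y,.055]).round(1))
E
python3 amap.py side 325 345 205 225
```

```text
force: [0.9, 1.6, -0.5]
cal [ 1.9 42.9 18.3] F [ 1.32  1.31 -0.47] 18.9
force: [1.0, 2.4, 0.9]
cal [ 1.9 41.  18.3] F [1.55 2.06 0.92] 19.4
rod near end 324 216 327.0 219.9
-0.022 [[332.5 214.1]] [[374.3 276.2]]
-0.03 [[328.5 215.4]] [[369.9 277.9]]
-0.035 [[325.9 216.3]] [[367.1 279. ]]
-0.04 [[323.4 217.1]] [[364.3 280.1]]
205 ....................
206 ....................
207 ....................
208 ....................
209 ....................
210 ....................
211 ....................
212 ....................
213 ....................
214 ....................
215 ....................
216 YYY.................
217 Y.YY................
218 Y.YY................
219 YY.YY...............
220 YY..YY..............
221 YYY.YY..............
222 YYY..YY.............
223 YYYY.YYY............
224 .YYYY.YY............
```

The rod is being carried along. Its near end is at about (326,216), roughly 3–4 mm short of the fixed jaw. Continuing in small steps.

```bash
echo '[[0,[-0.0005,0,0],0],[0,[-0.001,0,0],0],[0,[-0.001,0,0],0]]' | python3 nudge.py | grep -E '^force'; echo '[[0,[-0.0005,0,0],0],[0,[-0.001,0,0],0],[0,[-0.001,0,0],0]]' | python3 nudge.py | grep -E '^force'; echo '[[0,[-0.0005,0,0],0],[0,[-0.001,0,0],0],[0,[-0.001,0,0],0]]' | python3 nudge.py | grep -E '^force';  python3 st.py
```

```text
force: [0.3, 2.4, 0.6]
force: [0.6, 1.8, 0.4]
force: [0.4, 2.4, 0.7]
cal [ 1.8 38.  18.3] F [1.02 2.18 0.75] 20.4
```

```bash
echo '[[0,[-0.0005,0,0],0],[0,[-0.001,0,0],0],[0,[-0.001,0,0],0]]' | python3 nudge.py | grep -E '^force'; echo '[[0,[-0.0005,0,0],0],[0,[-0.0005,0,0],0]]' | python3 nudge.py | grep -E '^force';  echo '[[0,[0,0,0],0]]' | python3 nudge.py | grep -E '^force'; python3 st.py; python3 amap.py side 316 336 212 224
```

```text
force: [-0.2, 2.3, 1.1]
force: [-0.1, 2.3, -0.1]
force: [0.2, 2.0, 0.8]
cal [ 1.8 36.5 18.3] F [0.69 1.84 0.81] 21.0
212 ....................
213 ....................
214 ....................
215 ....................
216 ....................
217 ......YYYY..........
218 .....YY..YY.........
219 .....YYY.YY.........
220 .....YYY..YY........
221 ......YYY..YY.......
222 ......YYYY.YY.......
223 .......YYY..YY......
```

```bash
echo '[[0,[-0.0005,0,0],0],[0,[-0.001,0,0],0]]' | python3 nudge.py | grep -E '^force'; echo '[[0,[0,0,0],0]]' | python3 nudge.py | grep -E '^force'; echo '[[0,[-0.0005,0,0],0],[0,[-0.0005,0,0],0]]' | python3 nudge.py | grep -E '^force'; echo '[[0,[0,0,0],0]]' | python3 nudge.py | grep -E '^force';python3 st.py; python3 amap.py side 316 336 216 219
```

```text
force: [0.8, 3.0, 0.3]
force: [0.5, 3.3, 0.2]
force: [1.1, 3.3, 0.1]
force: [0.9, 2.6, 1.4]
cal [ 1.8 35.1 18.3] F [1.55 2.32 1.39] 21.65
216 ....................
217 ......YYYY..........
218 .....YY..YY.........
```

```bash
echo '[[0,[-0.0005,0,0],0],[0,[-0.0005,0,0],0]]' | python3 nudge.py | grep -E '^force'; echo '[[0,[0,0,0],0]]' | python3 nudge.py | grep -E '^force'; echo '[[0,[-0.0005,0,0],0],[0,[-0.0005,0,0],0]]' | python3 nudge.py | grep -E '^force'; echo '[[0,[0,0,0],0]]' | python3 nudge.py | grep -E '^force';echo '[[0,[0,0,0],0]]' | python3 nudge.py | grep -E '^force';python3 st.py; python3 amap.py side 316 336 216 219
```

```text
force: [0.6, 4.1, 1.0]
force: [0.9, 3.6, 0.7]
force: [0.1, 3.8, 1.5]
force: [0.9, 5.0, 0.0]
force: [-0.6, 4.3, 0.6]
cal [ 1.8 34.1 18.3] F [0.56 4.33 0.62] 22.4
216 ....................
217 ......YYYY..........
218 .....YY..YY.........
```

The thumb force is about 4.3 N, which is a sink of about 4.3 mm, and the rod is hard against the fixed jaw. Backing off and lifting to a point above the lever.

```bash
echo '[[0,[0.002,0,0],0],[0,[0.006,0,0],0],[0,[0.015,0,0],0],[0,[0.025,0,-0.02],0],[0,[0.025,0,-0.06],0]]' | python3 nudge.py | grep -E '^force'; echo '[[0,[0,0,-0.01],0],[0,[-0.03,-0.012,-0.01],0],[0,[-0.062,-0.0228,-0.01],0],[0,[-0.062,-0.0228,-0.01],0],[0,[-0.062,-0.0228,-0.01],0]]' | python3 nudge.py| grep -E '^force'
python3 - <<'E'
from h import *
O=np.array([.5289,.1958,0]);Rz=R.from_euler("z",14.9,degrees=True).as_matrix()
go(O+Rz@[-.021,-.003,.05],104.9)
E
python3 st.py; python3 amap.py side 316 336 216 219
```

```text
force: [0.6, 0.2, 0.3]
force: [-1.4, -0.2, -0.5]
t 23.45 tcp [0.509  0.1872 0.0882] yaw 104.59 F [-1.36 -0.21 -0.54] w 0.0001 shift [0.0002 0.0004 0.0382] turn -0.005
cal [-21.4  -3.2  88.2] F [-1.37  0.15 -0.54] 23.45
216 ....................
217 .......YY...........
218 ......YYYY..........
```

```bash
echo '[[0,[0,0,0.015],0],[0,[0,0,0.03],0],[0,[0,0,0.045],0],[0,[0,0,0.048],0],[0,[0,0,0.048],0]]' | python3 nudge.py| grep -E '^force'; python3 st.py; echo '[[0,[0,0,0.001],0],[0,[0,0,0.002],0],[0,[0,0,0.003],0],[0,[0,0,0.004],0],[0,[0,0,0.005],0]]' | python3 nudge.py| grep -E '^force'; echo '[[0,[0,0,0.001],0],[0,[0,0,0.002],0],[0,[0,0,0.003],0],[0,[0,0,0.004],0],[0,[0,0,0.005],0]]' | python3 nudge.py| grep -E '^force'; python3 st.py
```

```text
force: [0.2, -0.0, 0.6]
cal [-21.4  -2.2  39.9] F [ 0.19 -0.07  0.57] 24.0
force: [-0.4, -0.5, -0.2]
force: [-3.1, -0.4, 4.4]
cal [-21.2  -2.9  30.3] F [-3.13  0.47  4.35] 25.0
```

The lever is touched at tip height of about 69 mm, as expected. Folding it down.

```bash
echo '[[0,[0,0,0.001],0],[0,[0,0,0.002],0],[0,[0,0,0.003],0],[0,[0,0,0.004],0],[0,[0,0,0.005],0]]' | python3 nudge.py| grep -E '^force'; echo '[[0,[0,0,0.001],0],[0,[0,0,0.002],0],[0,[0,0,0.003],0],[0,[0,0,0.004],0],[0,[0,0,0.005],0]]' | python3 nudge.py| grep -E '^force'; python3 st.py; echo '[[0,[0,0,0.001],0],[0,[0,0,0.002],0]]' | python3 nudge.py| grep -E '^force';python3 st.py
```

```text
force: [-2.4, -0.2, 3.2]
force: [-2.3, -0.6, 2.7]
cal [-21.1  -2.9  20.2] F [-2.4   0.05  2.69] 26.0
force: [-1.9, 0.1, 2.8]
cal [-20.9  -2.9  18.3] F [-1.87  0.56  2.77] 26.2
```

```bash
echo '[[0,[0,0,0.001],0],[0,[0,0,0.0015],0]]' | python3 nudge.py| grep -E '^force'; echo '[[0,[0,0,0.001],0],[0,[0,0,0.001],0]]' | python3 nudge.py| grep -E '^force';echo '[[0,[0,0,0.001],0],[0,[0,0,0.001],0]]' | python3 nudge.py| grep -E '^force';python3 st.py; python3 amap.py side 340 392 205 245
```

```text
force: [-1.2, -0.2, 2.4]
force: [-0.1, -0.3, -0.1]
force: [-1.6, -0.4, 5.5]
cal [-20.9  -2.9  15.1] F [-1.68  0.04  5.53] 26.8
205 ....DDDDDDDDDDDDDDDDDDDDDDDDDDDggggg................
206 .....DDDDDDDDDDDDDDDDDDDDDDDDDggggggg...............
207 ........DDDDDDDDDDDDDDDDDDDDDDggggggg...............
208 ........DDDDDDDDDDDDDDDDDDDDDDggggggg...............
209 ........DDDDDDDDDDDDDDDDDDDDDDggggggg...............
210 ........DDDDDDDDDDDDDDDDDDDDDDgggggggg..............
211 ........DDDDDDDDDDDDDDDDDDDDDgggggggggg.............
212 ........DDDDDDDDDDDDDDDDDDDDDggggggggggg............
213 ........gDDDDDDDDDDDDDDDDDDDDggggggggggg............
214 .........DDDDDDDDDDDDDDDDDDggggggggggggggDDg........
215 .........DDDDDDDDDDDDDDDDDgggggggggggggggDDDg.......
216 ..........gggDDDDDDDDDDDDgggggggDDggggggggDDD.......
217 ..........gggDDDDDDDDDDDDDgggDDDDDggggggggDDD.......
218 ..........gggDDDDDDDDDDDDDDDDDDDDgggggggggDDD.......
219 ..........ggDDDDDDDDDDDDDDDDDDDDggggggggggDD........
220 ..........ggDDDDDDDDDDDDDDDDDDDDDDDggggggg..........
221 ..........ggggDDDDDDDDDDDDDDDDDDDDDDgggg............
222 
[... 606 characters left out ...]
gggg.....YYYYYYY
233 .g.........gggggDDDDDD.........ggggggggg......YYYY..
234 ..........Y.ggggDD.............ggggggggg......YY..gg
235 ......ggg.YY.gggggg.............gggggggg........gggg
236 .....ggggg.YY...gggg...........ggggggggg....gggggggg
237 ..YY.ggggg....YY.gggg..gggg....ggggggggg..gggggggggg
238 YYYY.gggggggg.YY.ggggg.ggggggggggggggggggggggggggggg
239 .YYY.ggggggggg...ggggggggggggggggggggggggggggggggggg
240 .YYY.ggggggggg...ggggggggggggggggggggggggggggggggggg
241 gYYY.gggggggg....gggggggggggggggggggggggggggggggg...
242 .YYY.gggggggg....gggggggggggggggggggggggggggggg.....
243 .YY.ggggggggg.gggggggggggggggggggggggggggggg.....Y..
244 .YY..gggggggggggggggggggggggggggggggggggggg.........
```

```bash
echo '[[0,[0,0,0.0007],0],[0,[0,0,0.0007],0]]' | python3 nudge.py| grep -E '^force';echo '[[0,[0,0,0.0007],0],[0,[0,0,0.0007],0]]' | python3 nudge.py| grep -E '^force'; echo '[[0,[0,0,0.0005],0],[0,[0,0,0.0005],0]]' | python3 nudge.py| grep -E '^force';python3 st.py
```

```text
force: [-5.3, -0.4, 12.5]
force: [-7.0, 0.8, 19.9]
force: [-8.1, -0.8, 24.5]
cal [-20.8  -2.4  14.6] F [-8.02  1.27 24.53] 27.45
```

It stops dead (24 N at level height). Rising and taking a final look.

```bash
echo '[[0,[0,0,-0.003],0],[0,[0,0,-0.02],0],[0,[0,0,-0.06],0],[0,[0,0,-0.1],0],[0,[0.03,-0.03,-0.12],0]]' | python3 nudge.py| grep -E '^force'; echo '[[0,[0.04,-0.03,0],0],[0,[0.08,-0.06,0],0],[0,[0.1,-0.08,0],0],[0,[0.1,-0.08,0],0]]' | python3 nudge.py| grep -E '^force'
python3 - <<'E'
from h import *
I=imaging.get_image("side");cv2.imwrite("pics/f0.png",I)
cv2.imwrite("pics/f.png",cv2.resize(I[190:290,285:425],None,fx=5.6,fy=5.6,interpolation=cv2.INTER_CUBIC))
O=np.array([.5289,.1958,0]);Rz=R.from_euler("z",14.9,degrees=True).as_matrix()
for nm,p in(("lever tip level",(-.029,-.003,.0525)),("tip raised",(-.023,-.003,.07)),("thumb top",(0,.0235,.07))):print(nm,((proj("side",O+Rz@p)-[285,190])*5.6).round())
r,c=rect("side",I,(75,80,60),(95,255,255),(295,208,378,258));print(plane("side",ends(r),.004).round(4).tolist())
E
```

```text
force: [0.9, 1.5, 0.4]
force: [1.1, -0.5, 0.3]
lever tip level [[387. 220.]]
tip raised [[399. 194.]]
thumb top [[513. 218.]]
[[0.4633, 0.1632, 0.004], [0.4271, 0.2363, 0.004]]
```

View pics/f.png

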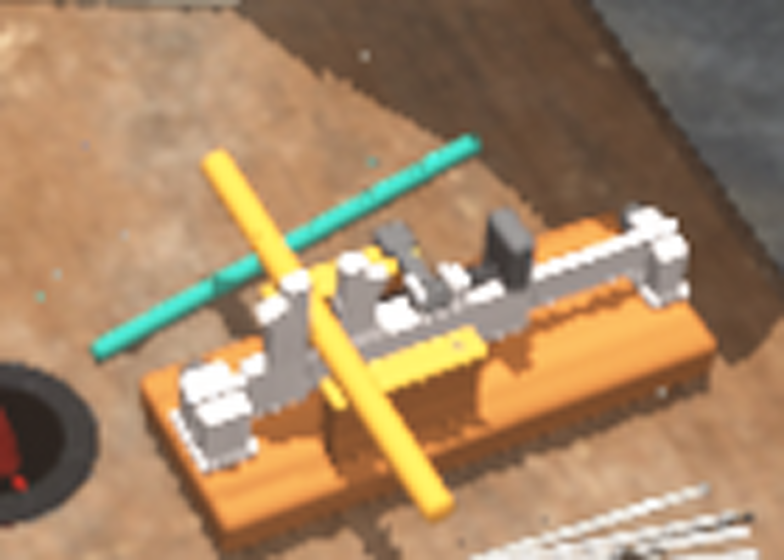

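The last picture shows the rod square across the rests, with a jaw on either side of it at about x 290 and 345. The lever is folded level, with its tip at (395,230), about 13 px from the predicted level position. The thin rod is where it was, and the gripper is clear. Handing in.

```bash
python3 -c "
from station import arm, imaging, monitor
print(arm.hand_in())"
```

```text
the job is handed in; nothing more can be done
None
```

I handed the job in at about 28 s. The yellow 10 mm rod lies square on the rests against the fixed jaw, nipped with about 4.3 N on the thumb piece, and the lock lever was pressed down to its dead stop. The thin rod looks unmoved, and I never worked near the tin, though I didn't measure it again at the end.

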